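# Change trays on the electronics bench

## Robot

A 6-joint arm with a two-finger parallel gripper is mounted at the origin on the work surface. World frame = base frame: x ahead of the robot, y to its left, z up, the work surface at z = 0. Lengths are in m, angles in rad, forces in N, time in s.
With the tool pointing down it reaches from about 0.35 to 0.85 m from the base axis. Payload 8.1 kg.
Tool frame: the origin (TCP) lies at the very end of the fingers, on their centre line; the grasp point (between the pads) lies 19 mm behind it; x points along the fingers, y is the direction in which the jaws open and shut, and the axes are right-handed (so a half turn about x gives the same grasp; the last joint's range is limited). The gripper opens to 93 mm and grips with 3 to 60 N. Pads are 15 mm wide; open, the fingers measure 128 mm over their backs; the gripper's body (75 mm by 188 mm) begins 65 mm behind the grasp point.
Start: joints at [1.221, 0.13, 1.488, -0, 1.523, -0.085], TCP at [0.157, 0.579, 0.219] pointing down, gripper open.
Joint ranges: [-2.96, 2.96], [-0.89, 2.26], [0.02, 2.5], [-1.34, 4.48], [0, 2.73], [-2.66, 2.66]. Speed limits (rad/s): [2.39, 2.39, 2.79, 3.14, 3.14, 3.14].

## Interface

Orientations are given as a rotation vector (axis times angle).
In Python, from plant import * gives the robot as it stands. The module is installed in compiled form; this text tells all that it offers.
- The arm moves only by the tool apply_moves, never from a script. Its argument "series" is a list of rows, each an object with "jaw": the gripper's target within -1 to 1 (shut at 1, half-way at 0, fully open at -1); "linear": the shift along the tool's x, y, z normalised to -1 to 1, where 1 is 0.6 m, a list of three; "roll": the turn about the tool's x normalised to -1 to 1, where 1 is 30 degrees. A call has 1 to 20 rows; each row is the pose to reach, as a shift and turn from the pose measured when the call began, along the tool's axes at that moment; what a row does not reach only later rows make up. A row lasts 1/8 s, in which the tool goes at most 62.5 mm and 10.7 degrees, less where a joint would pass 70% of its speed; a pose out of reach is approached as far as the arm can. A call with a number of a shift or a turn outside -1 to 1 is refused whole. A call with a gripper value outside its range is refused whole. The fingers move at their own pace and stop on an object; "force" is the grip in N (left out, the last holds). Time passes only in rows, so rows that repeat a pose let the fingers close. It gives the time, the measured TCP pose, the force and the opening at its end, in the units of the state.
- read_state(): the state, without advancing time (a new reading comes with each control period).
- read_camera(name): name is "scene" or "top"; returns a dict with "pixels" (400x640x3 uint8, blue, green, red), "intrinsics" (3x3 intrinsics, pixels), "D" ([k1, k2, p1, p2, k3] as OpenCV has them; the pictures are not rectified), "rvec" (rotation vector, rad) and "tvec" (3), from world to camera coordinates, as OpenCV has them. Camera axes: x right, y down, z forward; pixel columns grow to the right and rows downward; lengths in m; the calibration is good to about 2 mm. A picture is of the moment at which its call begins. There is no depth.
- close_job(): hands the job in, once; it reports no verdict.
The state is a dict: "t": time; "q": joint angles; "dq": joint speeds; "joint_torque": joint torques, N m; "tool_pos": TCP position; "orientation": TCP orientation; "force": force on the tool from outside, world axes, zero at the start; "wrist_torque": the same for the moment, N m; "opening": finger opening in m.
Only numpy, scipy, OpenCV 4.12 (cv2) and the standard library are available. Lean on these libraries where they do the work, as an engineer would, in place of code of your own. Each camera call takes 0.05 s, during which the arm holds its last target. There are 200 camera calls.

## Task

Two low slides with trays stand on the soldering bench. First push the tray with the resistors, which was left pulled out, fully home; then hook a fingertip behind the front lip of the tray with the circuit board and draw it all the way out to its stop, with the board still lying in it. Only push and pull with the fingertips: do not pinch a lip, do not touch or lift the board, and leave the cup, the solder reel and the cutters where they are.

Things in the scene. Friction and masses are not known exactly. Their poses are not given: they have to be found in the camera images.
- board_slide: Grey steel slide fixed to the bench, 120 mm wide, 185 mm long; origin on the bench under its centre, its x along the slide towards the hood. Base front edge at local x = -85 mm; side rails to z = 38 mm, 120 mm over their outsides. Hood at the back from local x = +48 to +100 mm, top at z = 55 mm. Holds the tray with the circuit board.
- parts_slide: Grey steel slide fixed to the bench, 120 mm wide, 185 mm long; origin on the bench under its centre, its x along the slide towards the hood. Base front edge at local x = -85 mm; side rails to z = 38 mm, 120 mm over their outsides. Hood at the back from local x = +48 to +100 mm, top at z = 55 mm. Holds the tray with the resistors.
- board_tray (a joint): Aluminium tray, open on top, 100 mm wide. Slides in m: 0 = fully home, 0.130 = drawn out to its stop, moving along the slide's own -x. Stays where it is left; about 2 N moves it; hard stops at both ends. This one starts at or near home; behind its divider the circuit board lies loose.
- parts_tray (a joint): Aluminium tray, open on top, 100 mm wide. Slides in m: 0 = fully home, 0.130 = drawn out to its stop, moving along the slide's own -x. Stays where it is left; about 2 N moves it; hard stops at both ends. This one starts pulled well out; behind its divider lie small resistors and capacitors (fixed to it).
- board_tray_lip (a point): Inner plate of the board tray's front lip, 4 mm thick, 100 mm wide. Origin: middle of its top edge, on the face to the bay, at z = 58 mm. The empty finger bay lies on its +x side: 62 mm long, 92 mm wide inside, floor at z = 16 mm, side walls to z = 38 mm, divider at its back to z = 34 mm. The tray is drawn out along -x. Moves with the tray.
- board_tray_front (a point): Outer plate of the front lip of the board tray, 4 mm thick, 112 mm wide, against the inner plate (8 mm together). Origin: middle of its top edge on the outside face, at z = 56 mm; the plate reaches down to z = 12 mm. Moves with the tray.
- parts_tray_lip (a point): Inner plate of the parts tray's front lip, 4 mm thick, 100 mm wide. Origin: middle of its top edge, on the face to the bay, at z = 58 mm. The empty finger bay lies on its +x side: 62 mm long, 92 mm wide inside, floor at z = 16 mm, side walls to z = 38 mm, divider at its back to z = 34 mm. The tray is drawn out along -x. Moves with the tray.
- parts_tray_front (a point): Outer plate of the front lip of the parts tray, 4 mm thick, 112 mm wide, against the inner plate (8 mm together). Origin: middle of its top edge on the outside face, at z = 56 mm; the plate reaches down to z = 12 mm. Moves with the tray.
- circuit_board: Amber-tan perforated board with components, 75 x 70 x 3 mm (12 mm tall with parts), 50 g, lying loose in the board tray behind its divider; origin in the middle of its underside.
- cuttings_cup: Small steel cup of wire cuttings, 40 mm across, 42 mm tall, standing on the bench in front of the slides; origin at the middle of its foot. To be left alone.
- solder_reel: Reel of solder standing on its flange, 56 mm across, 40 mm tall, between the two slides; origin at the middle of its underside. To be left alone.
- cutters: Side cutters with green handles lying on the right of the bench, 150 mm long, 46 mm wide, 12 mm tall; origin under the middle, jaws to +x. To be left alone.
Not all that is in view belongs to the job. What is shaped like the parts_slide but orange is not meant.

How it is judged:
On the way, in this order (a step that is already met when the one before it is completed fails the run):
1. the resistor tray is fully home (value of joint parts_tray below 0.006 m), for 0.2 s.
2. the board tray is drawn out to its stop, the other still home (value of joint board_tray above 0.122 m and value of joint parts_tray below 0.006 m), for 0.2 s.
At the end, for the whole second after the job is handed in: The resistor tray is within 6 mm of home, the board tray within 8 mm of its outer stop, and the board lies flat and still in its compartment (all of step 2 and x of circuit_board in the frame of board_tray_lip between 0.085 and 0.16 m and height (world z) of circuit_board below 0.022 m and angle between circuit_board's own z axis and vertical below 0.12 rad and linear speed of circuit_board below 0.02 m/s); the robot touches nothing.
It fails at once if the lip of the board tray is pinched between fingers (contact force between the fingers and board_tray_c5 above 2 N and contact force between the fingers and board_tray_c6 above 2 N).
It fails at once if the lip of the parts tray is pinched between fingers (contact force between the fingers and parts_tray_c5 above 2 N and contact force between the fingers and parts_tray_c6 above 2 N).
It fails at once if the board is touched with the fingers (contact force between the fingers and circuit_board above 0.5 N).
It fails at once if the board is lifted (height (world z) of circuit_board above 0.035 m).
It fails at once if the cup, the solder reel or the cutters are moved by more than 20 mm or lifted (distance of any of cuttings_cup, solder_reel, cutters from where it was at the start of the episode above 0.02 m).
It also fails if it takes over 48 s, if anything falls off the work surface, if the arm or the gripper's body presses on something with over 40 N, if the wrist force passes 120 N, or if a joint passes its speed limit or range.

## Working session

There is one attempt and no reset: what is moved stays moved. The work goes in short steps, Python scripts to look and compute and a tool call to move; the robot and the scene stay as the last step left them, time stands still between calls to the robot, and variables do not carry over. Pictures are saved under pics/ and viewed, about 8 in all and at most 12, crops included, and the job is handed in when it is done.

Besides the shell and the picture viewer there is one more tool, called after "Request:" as name(argument=value, ...), one argument or row to a line, values as JSON. apply_moves: Moves the arm, as the interface text tells. Its arguments: {"type":"object","properties":{"series":{"type":"array"},"force":{"type":"number"}},"required":["series"]}

```bash
mkdir -p pics; cat > h.py <<'E'
from plant import *
import numpy as np, cv2
from scipy.spatial.transform import Rotation as R
def cam(n): return read_camera(n)
def ray(c,uv,z):
    p=cv2.undistortPoints(np.array(uv,float).reshape(-1,1,2),c["intrinsics"],np.array(c["D"])).reshape(-1,2)
    Rm=cv2.Rodrigues(np.array(c["rvec"],float))[0]; t=np.array(c["tvec"],float).ravel()
    o=-Rm.T@t; d=np.c_[p,np.ones(len(p))]@Rm
    return o+d*((z-o[2])/d[:,2])[:,None]
def proj(c,P): return cv2.projectPoints(np.array(P,float),np.array(c["rvec"],float),np.array(c["tvec"],float),c["intrinsics"],np.array(c["D"]))[0].reshape(-1,2)
E
python3 - <<'E'
from h import *
for n in("scene","top"):
    c=cam(n); cv2.imwrite(f"pics/{n}0.png",c["pixels"])
    print(n, ray(c,[[0,0],[640,0],[0,400],[640,400]],0).round(2).tolist())
s=read_state();print(s); print(R.from_rotvec(s["orientation"]).as_matrix().round(3))
E
```

```text
scene [[-1.18, -0.94, 0.0], [-0.1, 1.93, 0.0], [0.82, -0.88, 0.0], [1.38, 0.7, 0.0]]
top [[1.34, 1.35, 0.0], [1.38, -1.08, 0.0], [-0.12, 1.18, 0.0], [-0.05, -0.99, 0.0]]
{'t': 0.1, 'q': array([ 1.22059635e+00,  1.31069281e-01,  1.48914733e+00,  2.69243232e-06,
        1.52297933e+00, -8.54360196e-02]), 'dq': array([-0.00109562, -0.00225003, -0.00094029,  0.00094551,  0.00022846,
        0.00140185]), 'joint_torque': array([ 1.33720747e-03, -5.61338210e+01, -4.93099737e+01,  7.70279369e-02,
        2.90405669e-02, -3.02779131e-05]), 'tool_pos': array([0.15683701, 0.57862714, 0.21771477]), 'orientation': array([ 0.2066134 ,  1.56113482, -0.20907743]), 'force': array([ 0.31608184, -0.46211996, -0.11957438]), 'wrist_torque': array([ 0.00043408,  0.04606955, -0.03155854]), 'opening': 0.09293885470787182}
[[-0.001  0.262  0.965]
 [-0.002  0.965 -0.262]
 [-1.    -0.002 -0.   ]]
```

View pics/top0.png

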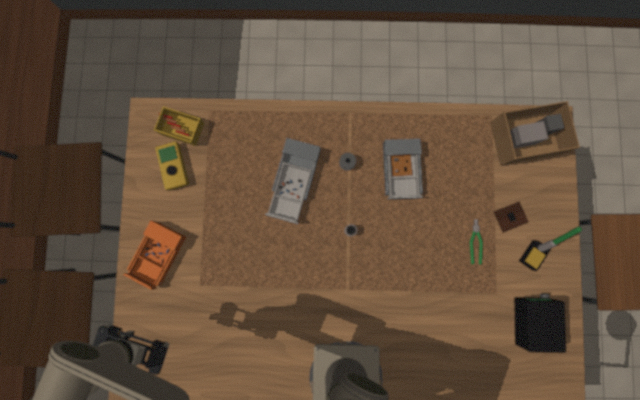

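View pics/scene0.png

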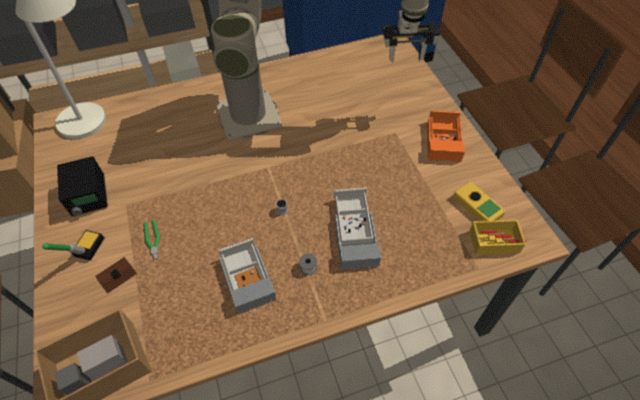

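Top view: the grey slide with resistors is at about (293,181) and the grey slide with the amber board at (403,169). The orange look-alike is at (155,255) and a loose brown board at (511,217), neither meant. The reel is at (348,161), the cup at (351,230) and the cutters at (476,242). I choose the two grey slides and check them in a close crop.

```bash
python3 - <<'E'
from h import *
im=cv2.imread("pics/top0.png")[130:242,255:435]
cv2.imwrite("pics/crop1.png",cv2.resize(im,None,fx=4.4,fy=4.4,interpolation=cv2.INTER_CUBIC))
im=cv2.imread("pics/scene0.png")[180:320,210:390]
cv2.imwrite("pics/crop2.png",cv2.resize(im,None,fx=4.2,fy=4.2,interpolation=cv2.INTER_CUBIC))
E
```

```text
(no output)
```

View pics/crop1.png

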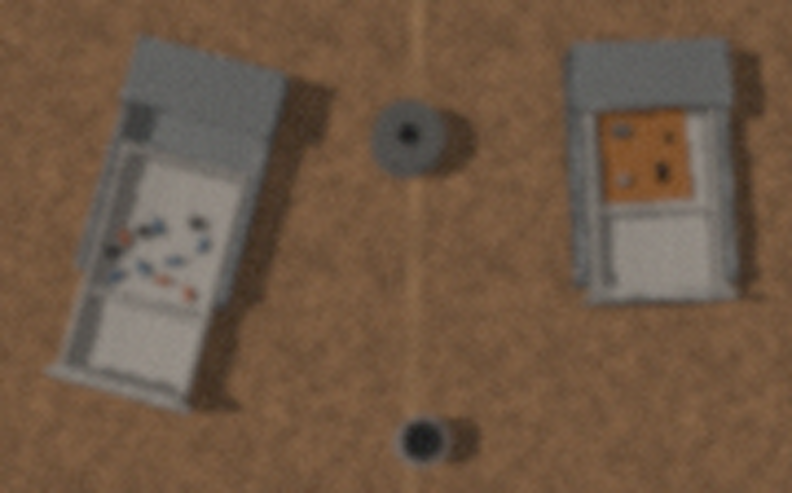

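View pics/crop2.png

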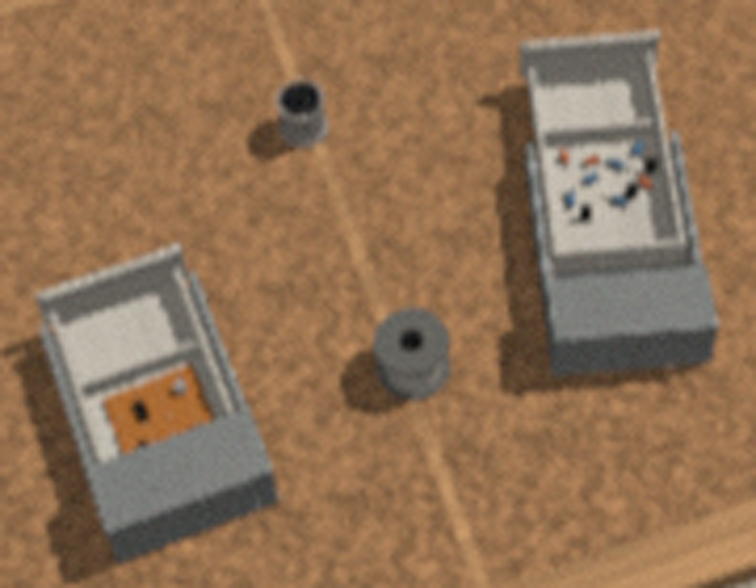

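The crops confirm it: the parts tray is out, with its lip from crop1 (48,374) to (188,410). The board tray is home, with its lip from (587,303) to (738,297) and the board behind the divider. Next I cast both views onto the known heights.

```bash
python3 - <<'E'
from h import *
T=cam("top");S=cam("scene")
t=lambda p:(np.array(p)+.5)/4.4-.5+[255,130]
s=lambda p:(np.array(p)+.5)/4.2-.5+[210,180]
for n,(lt,ls,ht,hs) in dict(
 parts=([(48,374),(188,410)],[(658,35),(522,45)],[(142,38),(287,77)],[(715,322),(552,348)]),
 board=([(587,303),(738,297)],[(180,248),(38,297)],[(570,43),(728,38)],[(272,477),(112,528)])).items():
  for c,f,l,h in((T,t,lt,ht),(S,s,ls,hs)):
    L=ray(c,f(l),.056);H=ray(c,f(h),.055)
    m=L.mean(0);k=H.mean(0);d=k-m
    e=lambda A:np.degrees(np.arctan2(*(A[0]-A[1])[:2][::-1]))-90
    print(n,"front",L[:,:2].round(4).tolist(),m[:2].round(4),"w",np.linalg.norm(L[0]-L[1]).round(4),"hood",k[:2].round(4),"w",np.linalg.norm(H[0]-H[1]).round(4),"len",np.linalg.norm(d[:2]).round(4),"yaw axis/lip/hood",np.degrees(np.arctan2(d[1],d[0])).round(1),e(L).round(1),e(H).round(1))
for nm,c,p,z in(("cup",T,(351,230),.042),("cup",S,(281.5,203),.042),("reel",T,(348,161),.04),("reel",S,(307.5,261),.04)):print(nm,ray(c,[p],z).round(3))
E
```

```text
parts front [[0.5342, 0.2795], [0.5096, 0.1727]] [0.5219 0.2261] w 0.1096 hood [0.782  0.1606] w 0.1164 len 0.2682 yaw axis/lip/hood -14.1 -13.0 -14.2
parts front [[0.5385, 0.2805], [0.5108, 0.1748]] [0.5246 0.2276] w 0.1093 hood [0.7847 0.1598] w 0.1202 len 0.2688 yaw axis/lip/hood -14.6 -14.6 -9.5
board front [[0.5977, -0.1267], [0.605, -0.2408]] [ 0.6013 -0.1838] w 0.1143 hood [ 0.8026 -0.1739] w 0.1218 len 0.2015 yaw axis/lip/hood 2.8 3.6 3.2
board front [[0.6028, -0.1305], [0.6083, -0.239]] [ 0.6055 -0.1847] w 0.1087 hood [ 0.8036 -0.1735] w 0.1128 len 0.1983 yaw axis/lip/hood 3.2 2.9 -0.3
cup [[ 0.491 -0.006  0.042]]
cup [[ 0.491 -0.004  0.042]]
reel [[0.725 0.007 0.04 ]]
reel [[0.728 0.009 0.04 ]]
```

Both views agree to about 3 mm. The parts lip's outside face is at (0.523, 0.227), yaw -14.3°, about 69 mm out. The board lip's outside face is at (0.603, -0.184), yaw 3.1°, at home. The tool's z axis is already nearly along the parts slide, so I shut the jaws and go in front of its lip.

Request:
apply_moves(
  series=[
    {"jaw": 1, "linear": [0, -0.407, 0.665], "roll": -0.03},
    {"jaw": 1, "linear": [0, -0.407, 0.665], "roll": -0.03},
    {"jaw": 1, "linear": [0, -0.407, 0.665], "roll": -0.03},
    {"jaw": 1, "linear": [0, -0.407, 0.665], "roll": -0.03},
    {"jaw": 1, "linear": [0, -0.407, 0.665], "roll": -0.03},
    {"jaw": 1, "linear": [0, -0.407, 0.665], "roll": -0.03},
    {"jaw": 1, "linear": [0, -0.407, 0.665], "roll": -0.03},
    {"jaw": 1, "linear": [0, -0.407, 0.665], "roll": -0.03},
    {"jaw": 1, "linear": [0, -0.407, 0.665], "roll": -0.03},
    {"jaw": 1, "linear": [0, -0.407, 0.665], "roll": -0.03},
    {"jaw": 1, "linear": [0, -0.407, 0.665], "roll": -0.03},
    {"jaw": 1, "linear": [0, -0.407, 0.665], "roll": -0.03},
    {"jaw": 1, "linear": [0.15, -0.407, 0.665], "roll": -0.03},
    {"jaw": 1, "linear": [0.2, -0.407, 0.665], "roll": -0.03},
    {"jaw": 1, "linear": [0.2, -0.407, 0.665], "roll": -0.03},
  ],
  force=10,
)

```text
t: 2.08
tool_pos: [0.4736, 0.2374, 0.0933]
orientation: [0.19, 1.571, -0.2]
force: [0.1, -0.3, -0.3]
opening: 0.0002
```

Request:
apply_moves(
  series=[
    {"jaw": 1, "linear": [0.05, 0.003, 0], "roll": 0},
    {"jaw": 1, "linear": [0.1, 0.003, 0], "roll": 0},
    {"jaw": 1, "linear": [0.105, 0.003, 0], "roll": 0},
    {"jaw": 1, "linear": [0.105, 0.003, 0.02], "roll": 0},
    {"jaw": 1, "linear": [0.105, 0.003, 0.04], "roll": 0},
    {"jaw": 1, "linear": [0.105, 0.003, 0.055], "roll": 0},
    {"jaw": 1, "linear": [0.105, 0.003, 0.07], "roll": 0},
    {"jaw": 1, "linear": [0.105, 0.003, 0.085], "roll": 0},
    {"jaw": 1, "linear": [0.105, 0.003, 0.1], "roll": 0},
    {"jaw": 1, "linear": [0.105, 0.003, 0.115], "roll": 0},
    {"jaw": 1, "linear": [0.105, 0.003, 0.13], "roll": 0},
    {"jaw": 1, "linear": [0.105, 0.003, 0.14], "roll": 0},
  ],
)

```text
t: 3.58
tool_pos: [0.5553, 0.218, 0.0295]
orientation: [0.19, 1.571, -0.2]
force: [-2.8, 1.1, 3.1]
opening: 0.0007
```

Request:
apply_moves(
  series=[
    {"jaw": 1, "linear": [0, 0, 0.01], "roll": 0},
    {"jaw": 1, "linear": [0, 0, 0.02], "roll": 0},
    {"jaw": 1, "linear": [0, 0, 0.028], "roll": 0},
    {"jaw": 1, "linear": [0, 0, 0.034], "roll": 0},
    {"jaw": 1, "linear": [0, 0, 0.038], "roll": 0},
    {"jaw": 1, "linear": [0, 0, 0.042], "roll": 0},
  ],
)

```text
t: 4.32
tool_pos: [0.5798, 0.2118, 0.0293]
orientation: [0.19, 1.571, -0.2]
force: [-1.8, -0.3, 2.0]
opening: 0.0005
```

Still sliding at about 2 N, so there is no stop yet. I go on in small steps until the force rises.

Request:
apply_moves(
  series=[
    {"jaw": 1, "linear": [0, 0, 0.004], "roll": 0},
    {"jaw": 1, "linear": [0, 0, 0.007], "roll": 0},
    {"jaw": 1, "linear": [0, 0, 0.01], "roll": 0},
  ],
)

```text
t: 4.7
tool_pos: [0.5812, 0.2114, 0.0292]
orientation: [0.189, 1.581, -0.2]
force: [-30.5, 4.3, 23.8]
opening: 0.0005
```

The force rose to about 30 N with only 1.5 mm of travel: that is the end stop, where expected. I back off, rise and look.

Request:
apply_moves(
  series=[
    {"jaw": 1, "linear": [0, 0, -0.02], "roll": 0},
    {"jaw": 1, "linear": [0, 0, -0.06], "roll": 0},
    {"jaw": 1, "linear": [0, 0, -0.08], "roll": 0},
    {"jaw": 1, "linear": [-0.1, 0, -0.08], "roll": 0},
    {"jaw": 1, "linear": [-0.2, 0, -0.08], "roll": 0},
    {"jaw": 1, "linear": [-0.2, 0, -0.25], "roll": -0.2},
    {"jaw": 1, "linear": [-0.2, 0, -0.25], "roll": -0.4},
    {"jaw": 1, "linear": [-0.2, 0, -0.25], "roll": -0.58},
    {"jaw": 1, "linear": [-0.2, 0, -0.25], "roll": -0.58},
  ],
)

```text
t: 5.82
tool_pos: [0.4382, 0.2488, 0.1522]
orientation: [-0.047, 1.588, 0.041]
force: [0.6, -0.4, -0.2]
opening: 0.0003
```

```bash
python3 - <<'E'
from h import *
T=cam("top");S=cam("scene")
a=cv2.resize(T["pixels"][130:240,260:435],None,fx=4,fy=4,interpolation=cv2.INTER_CUBIC)
b=cv2.resize(S["pixels"][180:320,210:390],None,fx=4,fy=4,interpolation=cv2.INTER_CUBIC)[:440]
cv2.imwrite("pics/top1.png",a)
s=read_state();print(s["tool_pos"],s["force"]);print(R.from_rotvec(s["orientation"]).as_matrix().round(3))
E
```

```text
[0.43863343 0.2486108  0.15202091] [ 0.11945392  0.54125627 -0.11562662]
[[-0.019 -0.054  0.998]
 [-0.004  0.999  0.054]
 [-1.    -0.003 -0.019]]
```

View pics/top1.png

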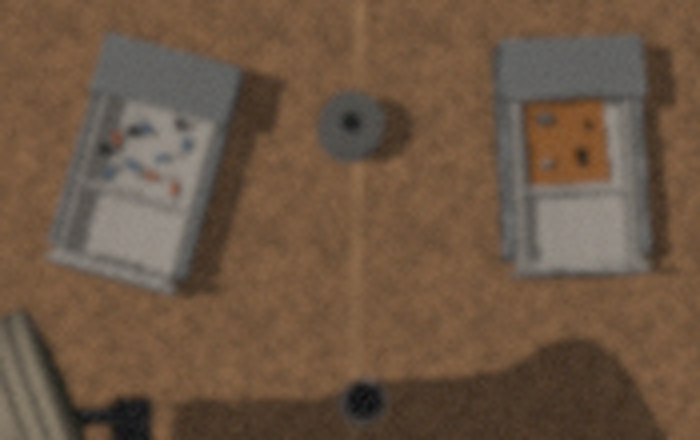

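The resistor tray sits against its slide like the other one: its lip from (48,257) to (178,290), flush with the rail ends. The cup (363,400), reel (350,125) and board tray are unchanged. Next, over the board tray's finger bay.

Request:
apply_moves(
  series=[
    {"jaw": 1, "linear": [0, -0.735, 0.29], "roll": 0},
    {"jaw": 1, "linear": [0, -0.735, 0.29], "roll": 0},
    {"jaw": 1, "linear": [0, -0.735, 0.29], "roll": 0},
    {"jaw": 1, "linear": [0, -0.735, 0.29], "roll": 0},
    {"jaw": 1, "linear": [0, -0.735, 0.29], "roll": 0},
    {"jaw": 1, "linear": [0, -0.735, 0.29], "roll": 0},
    {"jaw": 1, "linear": [0, -0.735, 0.29], "roll": 0},
    {"jaw": 1, "linear": [0, -0.735, 0.29], "roll": 0},
    {"jaw": 1, "linear": [0, -0.735, 0.29], "roll": 0},
    {"jaw": 1, "linear": [0, -0.735, 0.29], "roll": 0},
    {"jaw": 1, "linear": [0, -0.735, 0.29], "roll": 0},
    {"jaw": 1, "linear": [0.08, -0.735, 0.29], "roll": 0},
    {"jaw": 1, "linear": [0.1, -0.735, 0.29], "roll": 0},
    {"jaw": 1, "linear": [0.1, -0.735, 0.29], "roll": 0},
  ],
)

```text
t: 7.68
tool_pos: [0.6339, -0.1817, 0.0894]
orientation: [-0.045, 1.591, 0.041]
force: [0.3, -0.6, 1.0]
opening: 0.0005
```

```bash
python3 - <<'E'
from h import *
S=cam("scene")
print(proj(S,[read_state()["tool_pos"]]))
cv2.imwrite("pics/scene2.png",cv2.resize(S["pixels"][190:330,190:340],None,fx=4,fy=4,interpolation=cv2.INTER_CUBIC))
s=read_state();print(s["tool_pos"],s["force"]);print(R.from_rotvec(s["orientation"]).as_matrix().round(3))
E
```

```text
[[236.97441754 246.14437695]]
[ 0.63504711 -0.18217427  0.09094233] [ 0.55073824 -1.10448997  0.40655923]
[[-0.018 -0.054  0.998]
 [-0.004  0.999  0.054]
 [-1.    -0.003 -0.019]]
```

View pics/scene2.png

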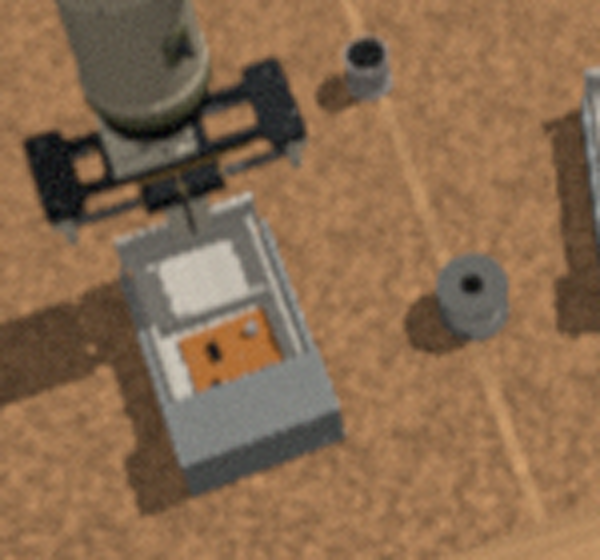

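The fingertips show at about (188,226), over the bay's front half once the 9 cm of height is allowed for, and clear of the lip, divider and board. I go down into the bay and start the pull gently.

Request:
apply_moves(
  series=[
    {"jaw": 1, "linear": [0.04, 0, 0.002], "roll": 0},
    {"jaw": 1, "linear": [0.07, 0, 0.002], "roll": 0},
    {"jaw": 1, "linear": [0.1, 0, 0.002], "roll": 0},
    {"jaw": 1, "linear": [0.1, 0, 0.002], "roll": 0},
  ],
)

```text
t: 8.22
tool_pos: [0.6337, -0.1819, 0.0289]
orientation: [-0.045, 1.592, 0.041]
force: [0.1, 0.5, 0.1]
opening: 0.0004
```

Request:
apply_moves(
  series=[
    {"jaw": 1, "linear": [0, 0, -0.01], "roll": 0},
    {"jaw": 1, "linear": [0, 0, -0.018], "roll": 0},
    {"jaw": 1, "linear": [0, 0, -0.025], "roll": 0},
    {"jaw": 1, "linear": [0, 0, -0.033], "roll": 0},
    {"jaw": 1, "linear": [0, 0, -0.042], "roll": 0},
    {"jaw": 1, "linear": [0, 0, -0.052], "roll": 0},
    {"jaw": 1, "linear": [0, 0, -0.062], "roll": 0},
    {"jaw": 1, "linear": [0, 0, -0.072], "roll": 0},
    {"jaw": 1, "linear": [0, 0, -0.082], "roll": 0},
    {"jaw": 1, "linear": [0, 0, -0.092], "roll": 0},
    {"jaw": 1, "linear": [0, 0, -0.102], "roll": 0},
    {"jaw": 1, "linear": [0, 0, -0.112], "roll": 0},
    {"jaw": 1, "linear": [0, 0, -0.122], "roll": 0},
    {"jaw": 1, "linear": [0, 0, -0.132], "roll": 0},
    {"jaw": 1, "linear": [0, 0, -0.142], "roll": 0},
    {"jaw": 1, "linear": [0, 0, -0.152], "roll": 0},
    {"jaw": 1, "linear": [0, 0, -0.162], "roll": 0},
    {"jaw": 1, "linear": [0, 0, -0.17], "roll": 0},
  ],
)

```text
t: 10.48
tool_pos: [0.5314, -0.1874, 0.0311]
orientation: [-0.045, 1.592, 0.041]
force: [2.4, -0.0, -2.7]
opening: 0.0005
```

Request:
apply_moves(
  series=[
    {"jaw": 1, "linear": [0, 0, -0.01], "roll": 0},
    {"jaw": 1, "linear": [0, 0, -0.02], "roll": 0},
    {"jaw": 1, "linear": [0, 0, -0.03], "roll": 0},
    {"jaw": 1, "linear": [0, 0, -0.038], "roll": 0},
    {"jaw": 1, "linear": [0, 0, -0.045], "roll": 0},
    {"jaw": 1, "linear": [0, 0, -0.051], "roll": 0},
    {"jaw": 1, "linear": [0, 0, -0.056], "roll": 0},
  ],
)

```text
t: 11.35
tool_pos: [0.4977, -0.1892, 0.0319]
orientation: [-0.045, 1.592, 0.041]
force: [2.1, -1.3, -1.7]
opening: 0.0001
```

Request:
apply_moves(
  series=[
    {"jaw": 1, "linear": [0, 0, -0.004], "roll": 0},
    {"jaw": 1, "linear": [0, 0, -0.008], "roll": 0},
    {"jaw": 1, "linear": [0, 0, -0.012], "roll": 0},
    {"jaw": 1, "linear": [0, 0, -0.015], "roll": 0},
  ],
)

```text
t: 11.85
tool_pos: [0.4894, -0.1897, 0.0322]
orientation: [-0.045, 1.59, 0.041]
force: [10.4, 0.9, -8.8]
opening: 0.0005
```

Request:
apply_moves(
  series=[
    {"jaw": 1, "linear": [0, 0, -0.002], "roll": 0},
    {"jaw": 1, "linear": [0, 0, -0.004], "roll": 0},
    {"jaw": 1, "linear": [0, 0, -0.004], "roll": 0},
  ],
)

```text
t: 12.22
tool_pos: [0.4894, -0.1897, 0.0324]
orientation: [-0.045, 1.585, 0.04]
force: [14.8, 0.3, -12.1]
opening: 0.0003
```

No more travel while the force rises: that is the stop. I release forward by about 12 mm, rise and look.

Request:
apply_moves(
  series=[
    {"jaw": 1, "linear": [0, 0, 0.01], "roll": 0},
    {"jaw": 1, "linear": [0, 0, 0.022], "roll": 0},
    {"jaw": 1, "linear": [0, 0, 0.022], "roll": 0},
    {"jaw": 1, "linear": [-0.05, 0, 0.022], "roll": 0},
    {"jaw": 1, "linear": [-0.12, 0, 0.022], "roll": 0},
    {"jaw": 1, "linear": [-0.22, 0, 0.022], "roll": 0},
    {"jaw": 1, "linear": [-0.3, 0, 0.022], "roll": 0},
    {"jaw": 1, "linear": [-0.3, 0, -0.15], "roll": 0},
    {"jaw": 1, "linear": [-0.3, 0, -0.2], "roll": 0},
    {"jaw": 1, "linear": [-0.3, 0, -0.2], "roll": 0},
    {"jaw": 1, "linear": [-0.3, 0, -0.2], "roll": 0},
  ],
)

```text
t: 13.6
tool_pos: [0.3722, -0.1959, 0.2146]
orientation: [-0.045, 1.584, 0.039]
force: [-0.1, -0.1, -0.7]
opening: 0.0005
```

```bash
python3 - <<'E'
from h import *
T=cam("top")
cv2.imwrite("pics/top3.png",cv2.resize(T["pixels"][130:260,260:435],None,fx=4,fy=4,interpolation=cv2.INTER_CUBIC))
s=read_state();print(s["t"],s["tool_pos"],s["force"])
E
```

```text
13.65 [ 0.37286095 -0.19584181  0.21462347] [0.11610326 0.00701046 0.49012402]
```

View pics/top3.png

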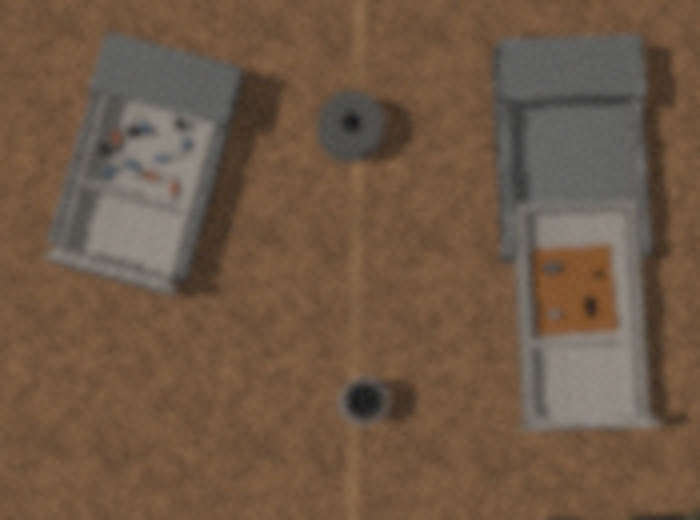

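The board tray is fully out, with its lip from (525,427) to (660,423), and the board lies flat behind the divider at (575,290). The parts tray, reel and cup are unchanged. I compute the travel, then hand in if it agrees.

```bash
python3 - <<'E'
from h import *
T=cam("top"); f=lambda p:(np.array(p)+.5)/4-.5+[260,130]
a=ray(T,f([(525,427),(660,423)]),.056).mean(0); b=ray(T,f([(515,275),(650,271)]),.056).mean(0)
d=np.linalg.norm(a-b); q=ray(T,f([(575,290)]),.019)[0]; print("travel",d,"board from lip",q[0]-a[0]-.008)
if d>.122: close_job(); print("closed")
E
```

```text
travel 0.12612031639564023 board from lip 0.10765172517380839
the job is handed in; nothing more can be done
closed
```

I pushed the resistor tray home with shut fingertips. Then I hooked the fingertips behind the board tray's lip, drew it out to its stop, lifted clear and handed the job in at about 13.7 s.

- **Resistor tray:** it stopped hard, with the force rising to about 30 N while it moved only 1.5 mm. In the pictures its lip is flush with its slide.
- **Board tray:** it stopped hard at about 15 N with no further travel. The picture gives 126 mm of travel, against 130 mm for the full stroke. The difference is within the few mm a pixel is worth.
- **Board:** it lies flat behind its divider, about 0.108 m from the lip, within the required 0.085–0.16 m.
- **Other things:** in the last picture the cup and the reel stand where they were, and the arm is clear. I never went near the cutters, but they were outside the last crops, so I did not look at them again.

No check failed or disagreed.

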